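# Put the bronze pot away in the free bay and shut the case

### The job

One of the three bays of the compartment case is still free: slide the little bronze pot across the table, upright and without lifting it off the table, through the open front until it stands wholly inside that bay. Then gently lower the case's hinged lid until it is fully shut. Leave the finds already in the case and everything else on the table where they are.

Things in the scene. Friction and masses are not known exactly. Their poses are not given: they have to be found in the camera images.
- pot: the find to put away: a squat round bronze pot, 40 mm tall, 52 mm across at its belly (widest from 12 to 26 mm up), foot 44 mm across, neck 32 mm at 33 mm up, rim 38 mm; about 0.3 kg; stands loose and upright on the table in front of the case. Origin: centre of its foot, z up its axis.
- case: fixed plywood case, 110 deep (x), 282 wide (y), 48 mm high, walls 6 mm. Three bays side by side, each 86 wide and 104 mm deep inside, open to front and top, no floor step. Two hold a find each; the free one has only a flat paper card. Origin: centre of its underside; x from the open front (-55 mm) to the back wall (inner face +49 mm), y to the left along its width, z up.
- bay_left (a point): centre of the left bay (+y side of the case) at table height, 3 mm in front of the case's origin in x; axes as the case
- bay_mid (a point): centre of the middle bay at table height; axes as the case
- bay_right (a point): centre of the right bay (-y side) at table height; axes as the case
- lid (a joint): angle of the plywood lid, rad: 0 = shut flat on the case, 1.6 to 1.8 = open at the start, 1.9 = stop. Hinged along the top of the back wall; stiff, so it stays at any angle and must be pushed all the way down. 118 mm from hinge to front edge, 282 mm wide, 6 mm thick, 0.2 kg; a lip at its front edge hangs 18 mm down in front of the case when shut.
- lid_hinge (a point): middle of the hinge axis, on the underside of the lid, 48 mm above the table; turns with the lid: x runs from the lid's front edge to the hinge, y along the hinge, z out of the lid's upper (outer) face
- lid_edge (a point): middle of the lid's front edge on its upper (outer) face, 118 mm from the hinge; turns with the lid as lid_hinge does
- bell: bronze bell find, 60 mm across and 42 mm tall, loose, standing in the middle of one bay; leave it. Origin: centre of its underside.
- lamp: small bronze oil lamp find with spout and lug, about 86 x 56 x 28 mm, loose, standing in the middle of another bay; leave it. Origin: centre of its underside.
- mallet: wooden mallet lying on the table to the left, 170 mm long with a head 44 mm thick and 100 mm wide; leave it. Origin: under the handle's fore part, 40 mm behind the head's axis.
- brush: hand brush, 170 mm long, lying on the table to the right; leave it. Origin: on its underside.
- glove_box: cardboard box, 120 x 240 x 70 mm, standing on the table far left; leave it. Origin: centre of its underside.
Mind the look-alikes: they are no part of the job. Leave any blue or green look-alike of the pot alone. Leave any orange look-alike of the bell alone.

How it is judged (in metres and radians):
On the way:
1. the pot stands upright, wholly inside the free bay, with the lid still open ((y of pot in the frame of bay_left between -0.025 and 0.025 m or y of pot in the frame of bay_mid between -0.025 and 0.025 m or y of pot in the frame of bay_right between -0.025 and 0.025 m) and x of pot in the frame of case between -0.031 and 0.045 m and height (world z) of pot below 0.01 m and angle between pot's own z axis and vertical below 0.15 rad and horizontal distance between pot and bell above 0.06 m and horizontal distance between pot and lamp above 0.06 m and value of joint lid above 0.8 rad), for 0.2 s.
At the end, for the whole second after the job is handed in: The pot stands upright (0.15 rad) at rest on the table, wholly inside the free bay (centre 24 mm or more behind the front, over 60 mm from bell and lamp, within 25 mm of the bay's centre line); the lid is shut (under 0.035 rad); bell and lamp are within 15 mm of their places ((y of pot in the frame of bay_left between -0.025 and 0.025 m or y of pot in the frame of bay_mid between -0.025 and 0.025 m or y of pot in the frame of bay_right between -0.025 and 0.025 m) and x of pot in the frame of case between -0.031 and 0.045 m and height (world z) of pot below 0.01 m and angle between pot's own z axis and vertical below 0.15 rad and horizontal distance between pot and bell above 0.06 m and horizontal distance between pot and lamp above 0.06 m and distance of each of bell, lamp from where it was at the start of the episode below 0.015 m and value of joint lid below 0.035 rad and linear speed of pot below 0.02 m/s); the robot touches nothing.
It fails at once if the pot is lifted more than 12 mm off the table (height (world z) of pot above 0.012 m).
It fails at once if the pot is tipped by more than 0.5 rad (angle between pot's own z axis and vertical above 0.5 rad).
It fails at once if the lid is slammed (moves shut faster than 3 rad/s) (velocity of joint lid below -3 rad/s).
It fails at once if a find already in the case is shifted by more than 15 mm (distance of any of bell, lamp from where it was at the start of the episode above 0.015 m).
It fails at once if the mallet, the brush or the cardboard box is shifted by more than 20 mm (distance of any of mallet, brush, glove_box from where it was at the start of the episode above 0.02 m).
It also fails if it takes over 64 s, if anything falls off the work surface, if the arm or the gripper's body presses on something with over 40 N, if the wrist force passes 120 N, or if a joint passes its speed limit or range.

### The arm

A 6-joint arm with a two-finger parallel gripper is mounted at the origin on the work surface. World frame = base frame: x ahead of the robot, y to its left, z up, the work surface at z = 0. Lengths are in mm, angles in rad, forces in N, time in s.
With the tool pointing down it reaches from about 325 to 850 mm from the base axis. Payload 15.5 kg.
Tool frame: the origin (TCP) lies midway between the tips of the shut fingers; the grasp point (between the pads) lies pinch_z behind it (pinch_z is the distance from the TCP to the grasp point, in mm); x points along the fingers, y is the direction in which the jaws open and shut, and the axes are right-handed (so a half turn about x gives the same grasp; the last joint's range is limited). The gripper opens to 91 mm and grips with 3 to 60 N. Pads are 32 mm wide; open, the fingers measure 118 mm over their backs; the gripper's body (76 mm by 178 mm) begins 60 mm behind the grasp point.
Start: joints at [1.194, 0.494, 1.345, -0, 1.302, -0.096], TCP at [173.798, 600.35, 213.915] pointing down, gripper open.
Joint ranges: [-2.91, 2.91], [-0.82, 2.16], [0.22, 2.67], [-1.22, 4.37], [0.12, 2.79], [-3.08, 3.08]. Speed limits (rad/s): [1.89, 1.89, 2.57, 3.01, 3.01, 3.01].

### API

Orientations are given as a unit quaternion [w, x, y, z].
In Python, from cell import get_obs, read_camera, close_job, pinch_z gives the robot as it stands.
- The arm moves only by the tool step_arm, never from a script. Its argument "series" is a list of rows, each an object with "xyz": the shift along the tool's x, y, z in cm, a list of three; "yaw": the turn about the tool's x in rad. A call has 1 to 12 rows; each row is the pose to reach, as a shift and turn from the pose commanded when the call began, along the tool's axes at that moment; what a row does not reach only later rows make up. A row lasts 1/12 s, in which the tool goes at most 41.7 mm and 7.16 degrees, less where a joint would pass 70% of its speed; a pose out of reach is approached as far as the arm can. A call with a gripper value outside its range is refused whole. "hand" is the opening, from 0 (shut) to 1 (fully open), set as the call begins (left out, the last holds). The fingers move at their own pace and stop on an object; "newtons" is the grip in N (left out, the last holds). Time passes only in rows, so rows that repeat a pose let the fingers close. It gives the time, the measured TCP pose, the force and the opening at its end, in the units of the state.
- get_obs(): the state, without advancing time (a new reading comes with each control period).
- read_camera(name): name is "scene" or "side" or "wrist"; returns a dict with "frame" (400x640x3 uint8, red, green, blue), "camera_matrix" (3x3 intrinsics, pixels), "position" and "orientation" of the camera in the world; the wrist camera has in their place "mount" (4x4, takes a point from camera to tool coordinates, whose origin is the TCP and whose axes are the tool frame's). Camera axes: x right, y up, looking along -z (the intrinsics and any distortion apply to the point x, -y, -z); pixel columns grow to the right and rows downward; lengths in mm; the calibration is good to about 2 mm. A picture is of the moment at which its call begins: read the wrist's pose just before it. There is no depth.
- close_job(): hands the job in, once; it reports no verdict.
The state is a dict: "clock": time; "q": joint angles; "qd": joint speeds; "effort": joint torques, N m; "eef_pos": TCP position; "ee_rot": TCP orientation; "wrist_force": force on the tool from outside, world axes, zero at the start; "wrist_torque": the same for the moment, N m; "finger_gap": opening from 0.0 (shut) to 1.0 (fully open).
Only numpy, scipy, OpenCV 4.12 (cv2) and the standard library are available. Lean on these libraries where they do the work, as an engineer would, in place of code of your own. Each camera call takes 0.05 s, during which the arm holds its last target. There are 200 camera calls.

## Working session

There is one attempt and no reset: what is moved stays moved. The work goes in short steps, Python scripts to look and compute and a tool call to move; the robot and the scene stay as the last step left them, time stands still between calls to the robot, and variables do not carry over. Pictures are saved under pics/ and viewed, about 8 in all and at most 12, crops included, and the job is handed in when it is done.

Besides the shell and the picture viewer there is one more tool, called by a JSON object that holds its "api" and its "payload". step_arm: Moves the arm, as the interface text tells. Its arguments: {"type":"object","properties":{"series":{"type":"array","items":{"type":"object","properties":{"xyz":{"type":"array","items":{"type":"number"}},"yaw":{"type":"number"}}}},"hand":{"type":"number"},"newtons":{"type":"number"}},"required":["series"]}

```bash
mkdir -p pics; cat > h.py <<'E'
import numpy as np, cv2
from scipy.spatial.transform import Rotation as R
from cell import get_obs, read_camera, pinch_z
def rot(q): return R.from_quat([q[1],q[2],q[3],q[0]]).as_matrix()
def cam(name):
    o=get_obs(); d=read_camera(name); K=np.array(d["camera_matrix"])
    if "mount" in d:
        T=np.eye(4); T[:3,:3]=rot(o["ee_rot"]); T[:3,3]=o["eef_pos"]; T=T@np.array(d["mount"])
        P,Rm=T[:3,3],T[:3,:3]
    else: P,Rm=np.array(d["position"]),rot(d["orientation"])
    return d,K,P,Rm
def onz(c,px,z):
    d,K,P,Rm=c; r=np.linalg.solve(K,[px[0],px[1],1]); r=Rm@(r*[1,-1,-1]); return P+r*(z-P[2])/r[2]
def proj(c,X):
    d,K,P,Rm=c; v=Rm.T@(np.array(X)-P)*[1,-1,-1]; v=K@v; return v[:2]/v[2]
def save(c,n): cv2.imwrite(f"pics/{n}.png",c[0]["frame"][:,:,::-1])
E
python3 - <<'E'
from h import *
print(pinch_z, get_obs())
for n in("scene","side"):
    c=cam(n); save(c,n+"0"); print([k for k in c[0]],c[1],c[2]); np.save
E
```

```text
18.8 {'clock': 0.0, 'q': array([ 1.19347864e+00,  4.94194817e-01,  1.34614309e+00, -2.66020548e-05,
        1.30243371e+00, -9.55178561e-02]), 'qd': array([-1.12994619e-03, -1.11016537e-03, -1.18280711e-03, -5.47371081e-04,
       -1.66752784e-03,  2.04457090e-05]), 'effort': array([-3.41632971e-03, -8.78804898e+01, -3.81870246e+01,  7.05611450e-02,
        5.28744841e-02, -8.82504173e-05]), 'eef_pos': array([173.68405158, 600.00139176, 213.32695573]), 'ee_rot': array([ 0.70001078,  0.09889211,  0.70018841, -0.09970682]), 'wrist_force': array([ 0.07402626,  0.61576145, -0.170341  ]), 'wrist_torque': array([ 0.00404148,  0.02616633, -0.04154718]), 'finger_gap': 0.9995607662319738}
['frame', 'camera_matrix', 'position', 'orientation'] [[411.75344191   0.         321.70337179]
 [  0.         411.75344191 191.07058674]
 [  0.           0.           1.        ]] [1466.46249839   73.3229463   823.46253811]
['frame', 'camera_matrix', 'position', 'orientation'] [[451.04945801   0.         320.08679322]
 [  0.         451.04945801 201.98754105]
 [  0.           0.           1.        ]] [ -46.93593677 -554.25514887 1132.39690344]
```

View pics/scene0.png

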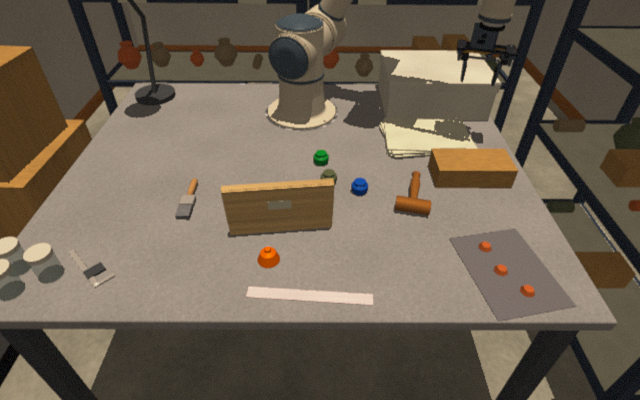

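View pics/side0.png

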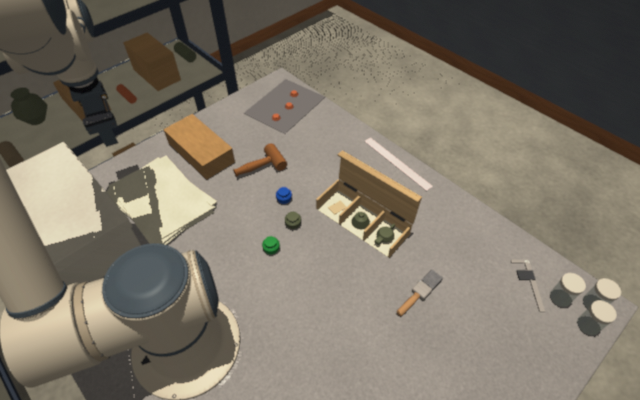

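The scene view shows the lid's back and, behind it, the bronze pot (329,176), blue (360,186) and green (321,157) look-alikes. In the side view the candidates are bronze (293,220), green (271,244) and blue (284,195). The bell (360,220) is in the mid bay, the lamp (385,236) in the right bay, and the left bay (337,207) is free with the card. I choose the bronze one at (293,220) and check it in a crop.

```bash
python3 - <<'E'
from h import *
c=cam("side")
f=c[0]["frame"][140:265,255:435,::-1]; cv2.imwrite("pics/crop1.png",cv2.resize(f,None,fx=4.4,fy=4.4,interpolation=cv2.INTER_CUBIC))
for n,p,z in [("pot",(293,220),20),("green",(271,244),20),("blue",(284,195),20),("bell",(360,220),21),("lamp",(385,236),14),("card",(337,207),0),("fl",(317,207),0),("fr",(389,254),0)]:
    print(n,onz(c,p,z).round())
E
```

```text
pot [449.  97.  20.]
green [345.  75.  20.]
blue [494. 191.  20.]
bell [598. -44.  21.]
lamp [ 613. -133.   14.]
card [594.  51.   0.]
fl [548.  94.   0.]
fr [ 582. -178.    0.]
```

View pics/crop1.png

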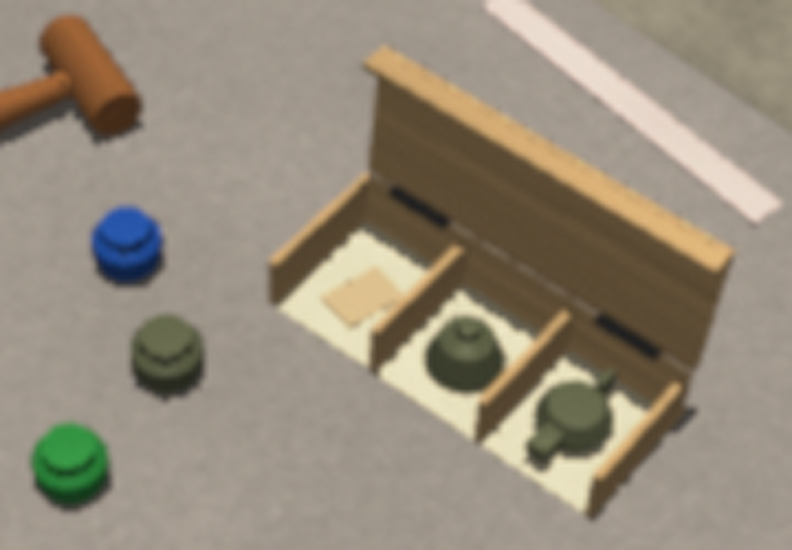

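The crop confirms the bronze pot (170,355) between blue and green, the free left bay with its card, the bell in the middle bay and the lamp in the right. Next I get the case pose from its corners.

```bash
python3 - <<'E'
from h import *
c=cam("side")
g=lambda u,v,z: onz(c,((u+.0)/4.4+255-.0,v/4.4+140),z)
pts={"FLb":(272,302,0),"D1b":(375,374,0),"D2b":(478,440,0),"FRb":(593,518,0),"FLt":(272,262,48),"D1t":(375,335,48),"D2t":(481,405,48),"FRt":(596,483,48),"BLt":(367,178,48),"BRt":(684,387,48)}
P={k:g(*v) for k,v in pts.items()}
for k in P: print(k,P[k].round(1))
print(np.linalg.norm(P["FLb"]-P["FRb"]),np.linalg.norm(P["FLt"]-P["FRt"]),np.linalg.norm(P["FLt"]-P["BLt"]))
for a,b in(("FLb","FRb"),("FLt","FRt")):
    d=P[a]-P[b]; print("yaw",np.arctan2(-d[0],d[1]))
f=c[0]["frame"]; hsv=cv2.cvtColor(f,cv2.COLOR_RGB2HSV)
# pot mask near 293,220
print(hsv[220,293],hsv[200,262],f[220,293])
roi=np.zeros(f.shape[:2],np.uint8); roi[208:234,282:306]=1
m=((hsv[...,1]>60)&(roi>0)).astype(np.uint8)
x,y,w,h=cv2.boundingRect(m); print(x,y,w,h,m.sum()); 
cen=(x+w/2-.5,y+h/2-.5); print(cen,onz(c,cen,19))
E
```

```text
FLb [542.7  90.1   0. ]
D1b [551.7  -6.    0. ]
D2b [563.9 -93.5   0. ]
FRb [ 574.2 -188.4    0. ]
FLt [541.9  88.7  48. ]
D1t [549.4  -6.1  48. ]
D2t [559.7 -95.3  48. ]
FRt [ 569.1 -187.9   48. ]
BLt [645.3  98.5  48. ]
BRt [ 668.8 -178.3   48. ]
280.290560402304 277.909977869983 103.92993963771525
yaw 0.11256638318074191
yaw 0.09800760532250302
[32 68 97] [ 17  31 162] [95 97 71]
285 212 16 16 184
(292.5, 219.5) [450.07180121  99.62890213  19.        ]
```

```bash
cat >> h.py <<'E'
PSI=0.105
def plan(xyz,psi=PSI,quiet=False):
    o=get_obs(); Rt=rot(o["ee_rot"]); s=Rt.T@(np.array(xyz)-o["eef_pos"])/10
    yax=np.array([-np.sin(psi),np.cos(psi),0])
    l=Rt.T@yax; a=np.arctan2(l[2],l[1]); a=(a+np.pi/2)%np.pi-np.pi/2
    print("shift cm",s.round(2),"yaw",round(a,3))
E
python3 - <<'E'
from h import *
print(rot(get_obs()["ee_rot"]).round(3)); plan([410,100,170])
E
```

```text
[[-0.     0.278  0.961]
 [-0.001  0.961 -0.278]
 [-1.    -0.001 -0.   ]]
shift cm [  4.38 -41.47  36.6 ] yaw -0.387
```

{"api": "step_arm", "payload": {"series": [{"xyz": [4.4, -41.5, 36.6], "yaw": -0.387}, {"xyz": [4.4, -41.5, 36.6], "yaw": -0.387}, {"xyz": [4.4, -41.5, 36.6], "yaw": -0.387}, {"xyz": [4.4, -41.5, 36.6], "yaw": -0.387}, {"xyz": [4.4, -41.5, 36.6], "yaw": -0.387}, {"xyz": [4.4, -41.5, 36.6], "yaw": -0.387}, {"xyz": [4.4, -41.5, 36.6], "yaw": -0.387}, {"xyz": [4.4, -41.5, 36.6], "yaw": -0.387}, {"xyz": [4.4, -41.5, 36.6], "yaw": -0.387}, {"xyz": [4.4, -41.5, 36.6], "yaw": -0.387}, {"xyz": [4.4, -41.5, 36.6], "yaw": -0.387}, {"xyz": [4.4, -41.5, 36.6], "yaw": -0.387}]}}

```text
clock: 1.2
eef_pos: [385.3, 151.2, 174.6]
ee_rot: [0.706, -0.037, 0.706, 0.037]
wrist_force: [0.8, 0.7, 1.4]
finger_gap: 1.001
```

{"api": "step_arm", "payload": {"series": [{"xyz": [0, 0, 0], "yaw": 0}, {"xyz": [0, 0, 0], "yaw": 0}]}}

```text
clock: 1.37
eef_pos: [385.7, 151.2, 174.5]
ee_rot: [0.706, -0.035, 0.706, 0.035]
wrist_force: [-0.4, 0.4, 0.5]
finger_gap: 0.994
```

```bash
python3 - <<'E'
from h import *
plan([410,100,170]); o=get_obs(); print(o["eef_pos"],o["clock"])
c=cam("wrist"); save(c,"wrist1"); print(c[2],c[3].round(2)); print(proj(c,[450,99.6,20]),proj(c,[542.7,90,0]),proj(c,[551,-6,48]))
E
```

```text
shift cm [ 0.45 -5.34  1.91] yaw -0.005
[385.68464256 151.18120765 174.49139976] 1.3667
[311.92320739 144.15430121 346.39736597] [[-0.1  -0.96 -0.26]
 [ 1.   -0.1  -0.03]
 [ 0.   -0.26  0.97]]
[265.03322192 244.07532767] [254.40616537 315.11711453] [144.7338657  342.45451525]
```

View pics/wrist1.png

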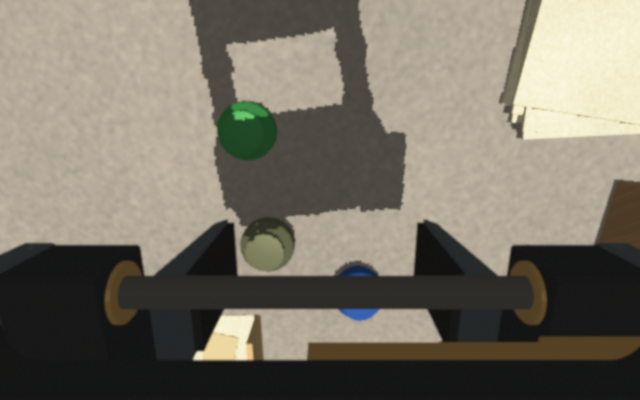

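Wrist view: bronze pot at (267,244), 2 px from the prediction; green (247,130), blue (358,290). The position agrees, so I go over the pot.

```bash
python3 - <<'E'
from h import *
plan([450,101,80]); plan([450,101,6])
E
```

```text
shift cm [ 9.45 -5.79  5.94] yaw -0.002
shift cm [16.85 -5.79  5.94] yaw -0.002
```

{"api": "step_arm", "payload": {"series": [{"xyz": [7, -5.8, 5.9], "yaw": 0}, {"xyz": [9.4, -5.8, 5.9], "yaw": 0}, {"xyz": [9.4, -5.8, 5.9], "yaw": 0}, {"xyz": [9.4, -5.8, 5.9], "yaw": 0}, {"xyz": [9.4, -5.8, 5.9], "yaw": 0}, {"xyz": [12, -5.8, 5.9], "yaw": 0}, {"xyz": [14.5, -5.8, 5.9], "yaw": 0}, {"xyz": [16, -5.8, 5.9], "yaw": 0}, {"xyz": [16.8, -5.8, 5.9], "yaw": 0}, {"xyz": [16.8, -5.8, 5.9], "yaw": 0}, {"xyz": [16.8, -5.8, 5.9], "yaw": 0}]}}

```text
clock: 2.33
eef_pos: [449.6, 102.5, 7.6]
ee_rot: [0.706, -0.038, 0.706, 0.038]
wrist_force: [0.7, -0.5, -0.5]
finger_gap: 1.001
```

{"api": "step_arm", "payload": {"series": [{"xyz": [0, 0, 0], "yaw": 0}, {"xyz": [0, 0, 0], "yaw": 0}, {"xyz": [0, 0, 0], "yaw": 0}, {"xyz": [0, 0, 0], "yaw": 0}, {"xyz": [0, 0, 0], "yaw": 0}, {"xyz": [0, 0, 0], "yaw": 0}, {"xyz": [0, 0, 0], "yaw": 0}, {"xyz": [0, 0, 0], "yaw": 0}], "hand": 0.5, "newtons": 8}}

```text
clock: 3.0
eef_pos: [449.7, 101.6, 6.7]
ee_rot: [0.706, -0.037, 0.706, 0.037]
wrist_force: [0.3, 0.3, 4.3]
finger_gap: 0.563
```

```bash
python3 - <<'E'
from h import *
o=get_obs(); print(o["eef_pos"],o["wrist_force"])
fr=np.array([557,-49.5]); x=np.array([np.cos(PSI),np.sin(PSI)]); y=np.array([-x[1],x[0]])
for s in (-40,-24):
    p=fr+92*y+s*x; print(p); plan([*p,6])
E
```

```text
[449.70169903 101.58483599   6.6900846 ] [0.336441   0.30327341 4.34877472]
[507.57803796  37.80102902]
shift cm [ 0.07 -6.95  5.09] yaw 0.0
[523.48991896  39.47794372]
shift cm [ 0.07 -6.95  6.69] yaw 0.0
```

{"api": "step_arm", "payload": {"series": [{"xyz": [0, -0.7, 0.5], "yaw": 0}, {"xyz": [0, -1.6, 1.1], "yaw": 0}, {"xyz": [0, -2.6, 1.9], "yaw": 0}, {"xyz": [0, -3.6, 2.6], "yaw": 0}, {"xyz": [0, -4.6, 3.3], "yaw": 0}, {"xyz": [0, -5.6, 4.0], "yaw": 0}, {"xyz": [0, -6.4, 4.6], "yaw": 0}, {"xyz": [0, -6.8, 4.9], "yaw": 0}, {"xyz": [0, -6.95, 5.1], "yaw": 0}, {"xyz": [0, -6.95, 5.1], "yaw": 0}, {"xyz": [0, -6.95, 5.1], "yaw": 0}]}}

```text
clock: 3.92
eef_pos: [507.4, 37.4, 6.6]
ee_rot: [0.706, -0.037, 0.706, 0.037]
wrist_force: [-2.4, -3.7, 4.2]
finger_gap: 0.561
```

{"api": "step_arm", "payload": {"series": [{"xyz": [0, 0, 0], "yaw": 0}, {"xyz": [0, 0, 0], "yaw": 0}, {"xyz": [0, 0, 0], "yaw": 0}], "hand": 0.72}}

```text
clock: 4.17
eef_pos: [507.7, 37.9, 6.5]
ee_rot: [0.706, -0.037, 0.706, 0.037]
wrist_force: [0.1, 0.4, 0.4]
finger_gap: 0.718
```

```bash
python3 - <<'E'
from h import *
o=get_obs(); print(o["eef_pos"],o["wrist_force"])
c=cam("side"); f=c[0]["frame"][140:265,255:435,::-1]; cv2.imwrite("pics/crop2.png",cv2.resize(f,None,fx=4.4,fy=4.4,interpolation=cv2.INTER_CUBIC))
E
```

```text
[507.6727767   37.87034457   6.51249387] [0.07246861 0.38913167 0.36954855]
```

View pics/crop2.png

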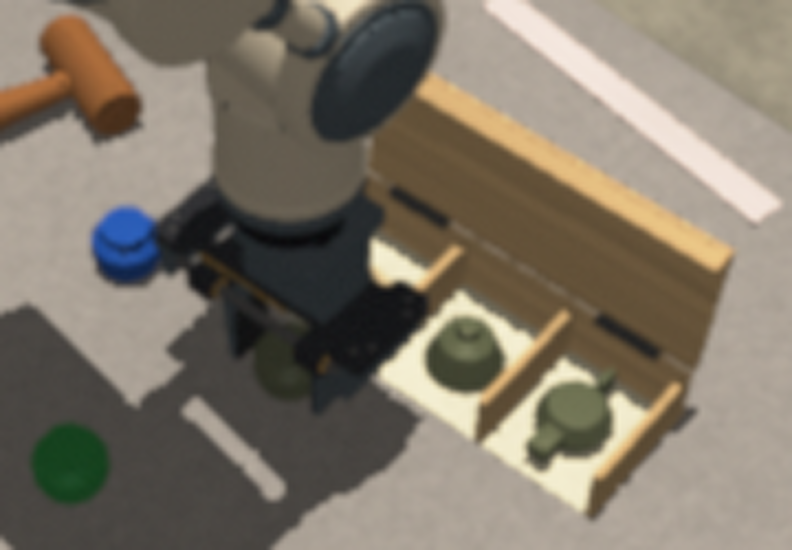

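Pot (285,365 in the crop) stands in the open fingers before the free bay. Back off, narrow the fingers to a cradle and push.

{"api": "step_arm", "payload": {"series": [{"xyz": [0, 0, -1.5], "yaw": 0}, {"xyz": [0, 0, -3.5], "yaw": 0}, {"xyz": [0, 0, -5.5], "yaw": 0}, {"xyz": [0, 0, -5.5], "yaw": 0}, {"xyz": [0, 0, -5.5], "yaw": 0}]}}

```text
clock: 4.63
eef_pos: [452.3, 32.1, 6.6]
ee_rot: [0.706, -0.037, 0.706, 0.037]
wrist_force: [0.2, -0.1, -0.3]
finger_gap: 0.724
```

{"api": "step_arm", "payload": {"series": [{"xyz": [0, 0, 0], "yaw": 0}, {"xyz": [0, 0, 0], "yaw": 0}, {"xyz": [0, 0, 0], "yaw": 0}, {"xyz": [0, 0, 0], "yaw": 0}, {"xyz": [0, 0, 0], "yaw": 0}, {"xyz": [0, 0, 1], "yaw": 0}, {"xyz": [0, 0, 1.5], "yaw": 0}, {"xyz": [0, 0, 2], "yaw": 0}, {"xyz": [0, 0, 2.5], "yaw": 0}, {"xyz": [0, 0, 3], "yaw": 0}, {"xyz": [0, 0, 3.5], "yaw": 0}, {"xyz": [0, 0, 4], "yaw": 0}], "hand": 0.33}}

```text
clock: 5.63
eef_pos: [493.0, 36.4, 6.5]
ee_rot: [0.706, -0.037, 0.706, 0.037]
wrist_force: [-3.2, -0.6, 1.9]
finger_gap: 0.331
```

```bash
python3 - <<'E'
from h import *
o=get_obs(); print(o["eef_pos"],o["wrist_force"])
c=cam("scene"); save(c,"scene2")
c=cam("side"); f=c[0]["frame"][140:265,255:435,::-1]; cv2.imwrite("pics/crop3.png",cv2.resize(f,None,fx=4.4,fy=4.4,interpolation=cv2.INTER_CUBIC))
E
```

```text
[493.04343125  36.35870272   6.54030541] [-3.1915507  -0.55644468  1.89025166]
```

View pics/crop3.png

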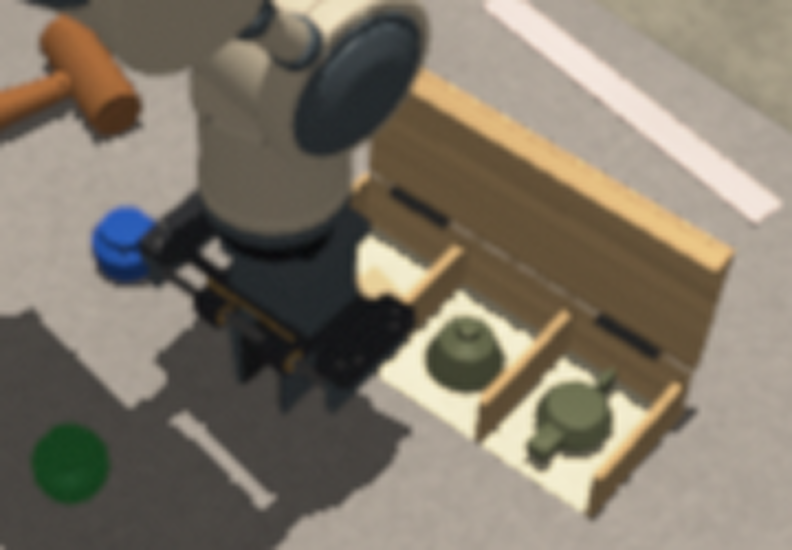

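The pot is hidden by the gripper, but a steady 3 N push matches the cradle contact. Keep pushing 6.8 cm.

{"api": "step_arm", "payload": {"series": [{"xyz": [0, 0, 0.4], "yaw": 0}, {"xyz": [0, 0, 0.9], "yaw": 0}, {"xyz": [0, 0, 1.4], "yaw": 0}, {"xyz": [0, 0, 1.9], "yaw": 0}, {"xyz": [0, 0, 2.4], "yaw": 0}, {"xyz": [0, 0, 2.9], "yaw": 0}, {"xyz": [0, 0, 3.4], "yaw": 0}, {"xyz": [0, 0, 3.9], "yaw": 0}, {"xyz": [0, 0, 4.4], "yaw": 0}]}}

```text
clock: 6.48
eef_pos: [537.0, 41.0, 6.6]
ee_rot: [0.706, -0.037, 0.706, 0.037]
wrist_force: [-1.4, 0.7, -0.6]
finger_gap: 0.332
```

{"api": "step_arm", "payload": {"series": [{"xyz": [0, 0, 0.5], "yaw": 0}, {"xyz": [0, 0, 1.0], "yaw": 0}, {"xyz": [0, 0, 1.5], "yaw": 0}, {"xyz": [0, 0, 2.0], "yaw": 0}, {"xyz": [0, 0, 2.4], "yaw": 0}, {"xyz": [0, 0, 2.4], "yaw": 0}, {"xyz": [0, 0, 2.4], "yaw": 0}]}}

```text
clock: 7.07
eef_pos: [560.8, 43.4, 6.6]
ee_rot: [0.706, -0.037, 0.706, 0.037]
wrist_force: [0.0, -0.8, 0.6]
finger_gap: 0.329
```

{"api": "step_arm", "payload": {"series": [{"xyz": [0, 0, -1], "yaw": 0}, {"xyz": [0, 0, -3], "yaw": 0}, {"xyz": [0, 0, -6], "yaw": 0}, {"xyz": [0, 0, -9], "yaw": 0}, {"xyz": [0, 0, -12], "yaw": 0}, {"xyz": [0, 0, -12], "yaw": 0}, {"xyz": [0, 0, -12], "yaw": 0}]}}

```text
clock: 7.65
eef_pos: [439.7, 30.8, 6.8]
ee_rot: [0.706, -0.037, 0.707, 0.037]
wrist_force: [0.8, 0.1, 0.2]
finger_gap: 0.328
```

```bash
python3 - <<'E'
from h import *
o=get_obs(); print(o["eef_pos"],o["wrist_force"])
c=cam("side"); f=c[0]["frame"][140:265,255:435,::-1]; cv2.imwrite("pics/crop4.png",cv2.resize(f,None,fx=4.4,fy=4.4,interpolation=cv2.INTER_CUBIC))
fr=np.array([557,-49.5]); x=np.array([np.cos(PSI),np.sin(PSI)]); y=np.array([-x[1],x[0]])
p=fr+92*y+50*x; print(p,(proj(c,[*p,19])-[255,140])*4.4)
E
```

```text
[439.66441566  30.754593     6.82110106] [0.82860525 0.12013848 0.15465639]
[597.08236861  47.23367421] [368.3067371  278.94264095]
```

View pics/crop4.png

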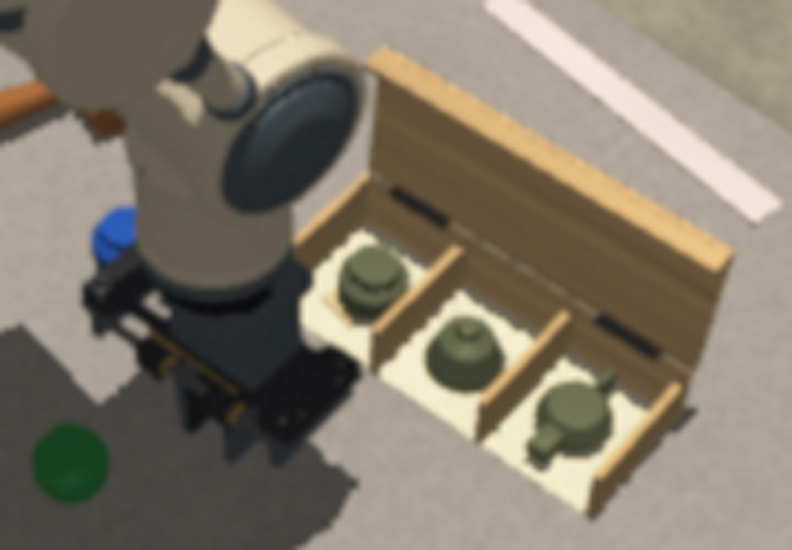

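Pot (372,283) stands within the left bay, 4 px (about 2 mm) from prediction; bell and lamp are undisturbed. Now I estimate the lid angle and the approach behind it.

```bash
cat >> h.py <<'E'
FR=np.array([557,-49.5]); CX=np.array([np.cos(PSI),np.sin(PSI)]); CY=np.array([-CX[1],CX[0]])
def case(x,y,z): return np.array([*(FR+(x+55)*CX+y*CY),z])
E
python3 - <<'E'
from h import *
c=cam("scene"); s=cam("side")
f=c[0]["frame"]; cv2.imwrite("pics/lid.png",cv2.resize(f[165:245,210:345,::-1],None,fx=5.5,fy=5.5,interpolation=cv2.INTER_CUBIC))
for t in (1.6,1.7,1.8):
    e=lambda y,h:case(55-118*np.cos(t)+h*np.sin(t),y,48+118*np.sin(t)+h*np.cos(t))
    print(t,[((proj(c,e(y,6))-[210,165])*5.5).round() for y in(-141,141)],[((proj(s,e(y,6))-[255,140])*4.4).round() for y in(-141,141)],e(0,6))
print([((proj(c,case(55,y,0))-[210,165])*5.5).round() for y in(-141,141)])
plan([400,-40,260]); plan(case(110,0,260)); plan(case(110,0,135))
E
```

```text
1.6 [array([ 41., 144.]), array([665., 106.])] [array([734., 258.]), array([384.,  49.])] [675.7851605  -36.98151888 165.77448803]
1.7 [array([ 39., 164.]), array([668., 125.])] [array([744., 248.]), array([394.,  41.])] [687.43131875 -35.75415839 164.24338067]
1.8 [array([ 38., 185.]), array([671., 145.])] [array([753., 240.]), array([405.,  35.])] [698.86728088 -34.54894997 161.55080788]
[array([ 94., 386.]), array([655., 346.])]
shift cm [-25.33  -6.6   -4.93] yaw 0.0
shift cm [-25.27  -9.2   27.08] yaw 0.0
shift cm [-12.77  -9.19  27.06] yaw 0.0
```

View pics/lid.png

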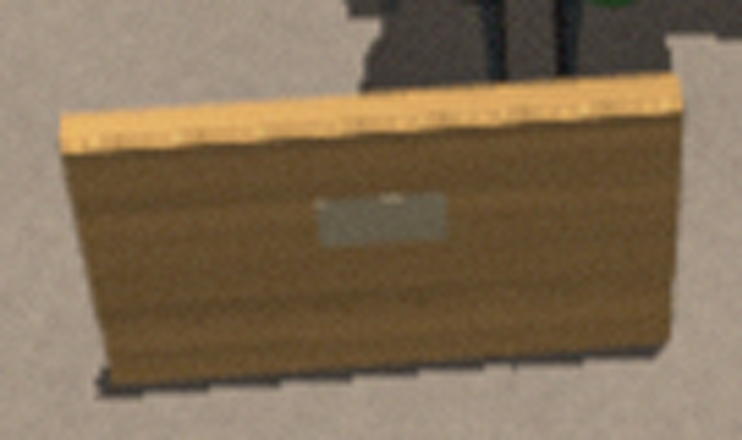

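Lid outer top edge at (62,155)–(683,115), so θ≈1.65. Go up, over and down behind the lid.

{"api": "step_arm", "payload": {"series": [{"xyz": [-4, 0, -3], "yaw": 0}, {"xyz": [-12.5, -3, -3], "yaw": 0}, {"xyz": [-25.3, -6.6, -3], "yaw": 0}, {"xyz": [-25.3, -6.6, -3], "yaw": 0}, {"xyz": [-25.3, -6.6, -3], "yaw": 0}, {"xyz": [-25.3, -6.6, -3], "yaw": 0}, {"xyz": [-25.3, -6.6, -3], "yaw": 0}, {"xyz": [-25.3, -6.6, -3], "yaw": 0}, {"xyz": [-25.3, -6.6, -3], "yaw": 0}, {"xyz": [-25.3, -6.6, -3], "yaw": 0}], "hand": 0}}

```text
clock: 8.63
eef_pos: [418.3, -37.8, 259.2]
ee_rot: [0.706, -0.037, 0.706, 0.037]
wrist_force: [0.0, -0.5, -0.0]
finger_gap: 0.008
```

```bash
python3 - <<'E'
from h import *
plan(case(110,0,260)); plan(case(110,0,135))
E
```

```text
shift cm [-0.09 -2.62 30.18] yaw 0.0
shift cm [12.41 -2.62 30.18] yaw 0.0
```

{"api": "step_arm", "payload": {"series": [{"xyz": [0, -0.4, 4], "yaw": 0}, {"xyz": [0, -0.8, 8], "yaw": 0}, {"xyz": [0, -1.2, 12], "yaw": 0}, {"xyz": [0, -1.6, 16], "yaw": 0}, {"xyz": [0, -2, 20], "yaw": 0}, {"xyz": [0, -2.6, 24], "yaw": 0}, {"xyz": [0, -2.6, 28], "yaw": 0}, {"xyz": [0, -2.6, 30.2], "yaw": 0}, {"xyz": [0, -2.6, 30.2], "yaw": 0}, {"xyz": [0, -2.6, 30.2], "yaw": 0}, {"xyz": [0, -2.6, 30.2], "yaw": 0}]}}

```text
clock: 9.55
eef_pos: [720.3, -31.7, 258.0]
ee_rot: [0.705, -0.037, 0.707, 0.037]
wrist_force: [-0.5, 0.4, -0.2]
finger_gap: 0.006
```

{"api": "step_arm", "payload": {"series": [{"xyz": [3, 0, 0], "yaw": 0}, {"xyz": [6, 0, 0], "yaw": 0}, {"xyz": [9, 0, 0], "yaw": 0}, {"xyz": [12.4, 0, 0], "yaw": 0}, {"xyz": [12.4, 0, 0], "yaw": 0}, {"xyz": [12.4, 0, 0], "yaw": 0}, {"xyz": [12.4, 0, 0], "yaw": 0}]}}

```text
clock: 10.13
eef_pos: [721.7, -32.2, 137.8]
ee_rot: [0.707, -0.037, 0.705, 0.037]
wrist_force: [-0.2, 0.1, 1.6]
finger_gap: 0.006
```

```bash
python3 - <<'E'
from h import *
o=get_obs(); p0=o["eef_pos"]; print(p0,o["wrist_force"]); x0=(p0[:2]-FR)@CX-55; print("case x",x0)
r=100
for t in np.arange(1.65,-.01,-.08):
    x=55-r*np.cos(t)+6*np.sin(t)+16; z=48+r*np.sin(t)+6*np.cos(t)
    if t>1.35: z=min(z,135)
    print(round(t,2),"x",round((p0[2]-z)/10,1),"z",round((x-x0)/10,1))
E
```

```text
[721.66421764 -32.22252866 137.80482002] [-0.20387905  0.06159205  1.63189747]
case x 110.56814264637299
1.65 x 0.3 z -2.6
1.57 x 0.3 z -3.4
1.49 x 0.3 z -4.2
1.41 x 0.3 z -5.0
1.33 x -0.9 z -5.8
1.25 x -0.7 z -6.5
1.17 x -0.5 z -7.3
1.09 x -0.2 z -8.0
1.01 x 0.2 z -8.8
0.93 x 0.6 z -9.5
0.85 x 1.1 z -10.1
0.77 x 1.6 z -10.7
0.69 x 2.2 z -11.3
0.61 x 2.8 z -11.8
0.53 x 3.4 z -12.3
0.45 x 4.1 z -12.7
0.37 x 4.8 z -13.1
0.29 x 5.5 z -13.4
0.21 x 6.3 z -13.6
0.13 x 7.1 z -13.8
0.05 x 7.9 z -13.9
```

{"api": "step_arm", "payload": {"series": [{"xyz": [0, 0, -1], "yaw": 0}, {"xyz": [0, 0, -1.8], "yaw": 0}, {"xyz": [0, 0, -2.4], "yaw": 0}, {"xyz": [0, 0, -2.9], "yaw": 0}, {"xyz": [0, 0, -3.4], "yaw": 0}, {"xyz": [0, 0, -4], "yaw": 0}, {"xyz": [0, 0, -4.6], "yaw": 0}, {"xyz": [0, 0, -5.2], "yaw": 0}, {"xyz": [0, 0, -5.8], "yaw": 0}]}}

```text
clock: 10.88
eef_pos: [662.8, -38.2, 135.4]
ee_rot: [0.706, -0.037, 0.706, 0.037]
wrist_force: [2.2, 0.8, -0.2]
finger_gap: 0.008
```

{"api": "step_arm", "payload": {"series": [{"xyz": [0, 0, -0.7], "yaw": 0}, {"xyz": [0, 0, -1.4], "yaw": 0}, {"xyz": [0, 0, -2.2], "yaw": 0}, {"xyz": [0.2, 0, -3], "yaw": 0}, {"xyz": [0.6, 0, -3.7], "yaw": 0}, {"xyz": [1.1, 0, -4.3], "yaw": 0}, {"xyz": [1.6, 0, -4.9], "yaw": 0}, {"xyz": [2.2, 0, -5.5], "yaw": 0}, {"xyz": [2.8, 0, -6.0], "yaw": 0}]}}

```text
clock: 11.63
eef_pos: [603.1, -44.6, 106.9]
ee_rot: [0.706, -0.037, 0.706, 0.037]
wrist_force: [1.1, -0.5, 1.2]
finger_gap: 0.002
```

```bash
python3 - <<'E'
from h import *
o=get_obs(); print(o["eef_pos"],o["wrist_force"],o["clock"])
c=cam("side"); f=c[0]["frame"][100:265,235:435,::-1]; cv2.imwrite("pics/crop5.png",cv2.resize(f,None,fx=3.5,fy=3.5,interpolation=cv2.INTER_CUBIC))
E
```

```text
[603.0834064  -44.57006901 106.85243621] [ 1.14321325 -0.5019161   1.20878349] 11.6333
```

View pics/crop5.png

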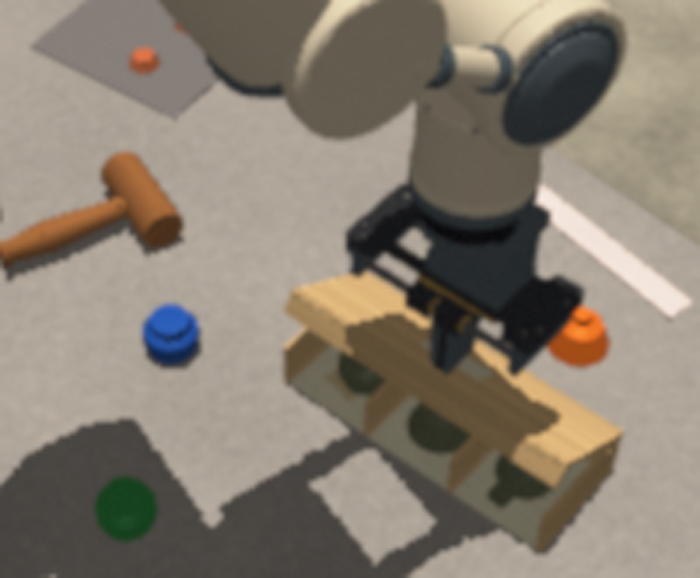

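The lid is at about 0.6 rad, with the fingertips on its outer face. Lower on.

{"api": "step_arm", "payload": {"series": [{"xyz": [0.6, 0, -0.5], "yaw": 0}, {"xyz": [1.2, 0, -0.9], "yaw": 0}, {"xyz": [1.9, 0, -1.3], "yaw": 0}, {"xyz": [2.6, 0, -1.6], "yaw": 0}, {"xyz": [3.3, 0, -1.8], "yaw": 0}, {"xyz": [4.0, 0, -2], "yaw": 0}, {"xyz": [4.5, 0, -2], "yaw": 0}, {"xyz": [4.9, 0, -2], "yaw": 0}, {"xyz": [5.1, 0, -2], "yaw": 0}, {"xyz": [5.1, 0, -2], "yaw": 0}]}}

```text
clock: 12.52
eef_pos: [583.9, -46.5, 56.1]
ee_rot: [0.706, -0.037, 0.706, 0.037]
wrist_force: [0.6, -0.3, 0.3]
finger_gap: 0.003
```

{"api": "step_arm", "payload": {"series": [{"xyz": [0.1, 0, 0], "yaw": 0}, {"xyz": [0.2, 0, 0], "yaw": 0}, {"xyz": [0.2, 0, 0], "yaw": 0}]}}

```text
clock: 12.77
eef_pos: [584.2, -46.6, 54.8]
ee_rot: [0.706, -0.037, 0.706, 0.037]
wrist_force: [1.0, 0.5, -0.5]
finger_gap: 0.004
```

{"api": "step_arm", "payload": {"series": [{"xyz": [0.1, 0, 0], "yaw": 0}, {"xyz": [0.2, 0, 0], "yaw": 0}, {"xyz": [0.2, 0, 0], "yaw": 0}]}}

```text
clock: 13.02
eef_pos: [584.3, -46.6, 54.5]
ee_rot: [0.707, -0.037, 0.706, 0.037]
wrist_force: [-9.4, 1.3, 32.5]
finger_gap: 0.007
```

A 32 N stop at z = 54.5 mm (expected 54) means the lid is on the case. Lift off and check.

{"api": "step_arm", "payload": {"series": [{"xyz": [-0.5, 0, 0], "yaw": 0}, {"xyz": [-3, 0, 0], "yaw": 0}, {"xyz": [-7, 0, -3], "yaw": 0}, {"xyz": [-11, 0, -7], "yaw": 0}, {"xyz": [-15, 0, -11], "yaw": 0}, {"xyz": [-18, 0, -15], "yaw": 0}, {"xyz": [-18, 4, -19], "yaw": 0}, {"xyz": [-18, 8, -22], "yaw": 0}, {"xyz": [-18, 12, -22], "yaw": 0}, {"xyz": [-18, 16, -22], "yaw": 0}, {"xyz": [-18, 20, -22], "yaw": 0}, {"xyz": [-18, 20, -22], "yaw": 0}]}}

```text
clock: 14.02
eef_pos: [343.1, 130.7, 233.3]
ee_rot: [0.707, -0.037, 0.706, 0.037]
wrist_force: [1.2, -0.2, 0.1]
finger_gap: 0.006
```

```bash
python3 - <<'E'
from h import *
o=get_obs(); print(o["eef_pos"],o["wrist_force"],o["clock"])
a=cam("side"); b=cam("scene")
f=a[0]["frame"][120:280,220:460,::-1]; g=b[0]["frame"][140:300,170:410,::-1]
cv2.imwrite("pics/fin.png",np.vstack([cv2.resize(k,None,fx=1.85*1.0,fy=1.85,interpolation=cv2.INTER_CUBIC) for k in(f,g)]))
for z,h in((0,"shut"),(0.1,"0.1rad")):
    e=lambda y:case(55-118*np.cos(z)+6*np.sin(z),y,48+118*np.sin(z)+6*np.cos(z))
    print(h,[((proj(a,e(y))-[220,120])*1.85).round(1) for y in(141,-141)],[((proj(b,e(y))-[170,140])*1.85+[0,296]).round(1) for y in(141,-141)])
E
```

```text
[343.09314398 130.69727659 233.26959362] [ 1.16884161 -0.24963622  0.07649828] 14.0167
shut [array([175.2, 146.9]), array([314.9, 241. ])] [array([286.2, 381.9]), array([105.9, 393. ])]
0.1rad [array([175.6, 142. ]), array([316.2, 236.3])] [array([286.3, 376.6]), array([104.8, 387.7])]
```

View pics/fin.png

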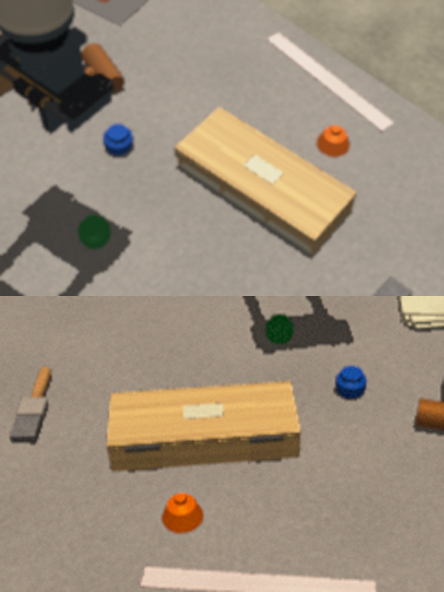

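Both views match the shut lid: front corners at (177,150) and (292,382)/(109,393), against predictions of (175,147) and (286,382)/(106,393). Handing in.

{"api": "step_arm", "payload": {"series": [{"xyz": [0, 0, 0], "yaw": 0}, {"xyz": [0, 0, 0], "yaw": 0}]}}

```text
clock: 14.28
eef_pos: [344.3, 129.0, 232.7]
ee_rot: [0.706, -0.037, 0.706, 0.037]
wrist_force: [-0.7, 0.0, 0.2]
finger_gap: 0.002
```

```bash
python3 -c "
from cell import close_job; print(close_job())"
```

```text
the job is handed in; nothing more can be done
None
```

I slid the bronze pot along the table to the front of the free left bay with a light grip. I then pushed it about 50 mm inside with the fingers set as a cradle, and swung the lid shut from behind. The job was handed in at about 14 s; it reports no verdict.

- **Pot:** before the lid was lowered it stood upright in the bay, about 2 mm from its predicted spot. The shut lid hides it, so I could not look at it again.
- **Bell and lamp:** they looked unmoved when last seen, with the lid at about 0.6 rad; I did not measure their shift.
- **Lid:** it stopped at 54.5 mm (54 mm expected) under 32 N. In both views its front edge lies where a shut lid's should.
- **Other objects:** the arm did not go near the mallet, brush or box, and it stands clear of everything now.
- **Disagreement:** the scene camera put the case about 4–8 mm further left than the side camera did. That is more than the stated 2 mm calibration error, but well within the 25 mm allowed.

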